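Index the pumpkin-painting turntable by one hole

TASK

Turn the pumpkin on to its next painting position: hook a fingertip (or both, closed together) under the top of the pull ring, gently lift the spring pin out of its hole, and swing the arm one hole, towards the side where the cup of brushes stands. Let the pin drop fully home in that next hole and take the fingers out of the ring. Do not pinch the ring, and leave the pumpkin, cups, jar and pencil case alone.

Things in the scene. Friction and masses are not known exactly. Their poses are not given: they have to be found in the camera images.
- turntable: Painting turntable fixed to the bench: round plywood foot (190 mm across) and, on the robot's side, a fan-shaped index plate, top 30 mm above the bench, with five holes on an arc of radius 170 mm round the pivot, 0.35 rad (20 degrees, 60 mm) apart. Origin: on the bench under the pivot. x axis: from the middle hole to the pivot (within 0.3 rad of world +x); z up.
- pivot (a point): Point on the upright axis round which arm and pumpkin turn, 50 mm above the bench.
- swing_arm (a joint): Angle (rad) of the arm that carries pin, ring and pumpkin. 0 = middle hole, where it starts; it grows as the ring moves to the robot's left (+y). Holes at -0.70, -0.35, 0, 0.35, 0.70; about 0.01 rad of play in a hole. With the pin up it swings with light friction (about 2 N at the ring) and stays where it is left.
- index_pin (a joint): Lift (m) of the upright spring pin, 10 mm thick with rounded foot. 0 = fully down in a hole; 0.012 = foot resting on the plate between holes; stop at 0.030. Lift it above 0.012 to swing the arm. A spring pushes it down (5 N at 0, 7 N at 0.02): let go between holes, it slides on the plate and drops into the next hole it is pushed over.
- pull_ring: Upright D-shaped steel ring fixed on top of the pin, moving with it, 170 mm from the pivot. Round bar 6 mm thick; opening 56 mm wide, 46 mm high; top bar level, straight over 52 mm. Origin: centre of the top bar, 124 mm above the bench when the pin is down. x axis: level, through the opening towards the pivot; y along the top bar; z up.
- opening (a point): Centre of the ring's opening, 26 mm below the top bar's centre. A finger tilted 30 to 45 degrees from upright, pointing down and towards the pumpkin (ring's +x), goes through the opening from the robot's side and lifts the ring by its top bar.
- end_of_arm (a point): Free end of the flat steel arm, 200 mm from the pivot, on its top face 44 mm above the bench. The arm is 40 mm wide; the pin's guide on it is 24 mm across and, with the collar on the pin, reaches 70 mm above the bench under the ring.
- pumpkin: Small pumpkin, 145 mm across and 85 mm high plus stem, fixed on the turntable over the pivot (from 48 to 150 mm above the bench), orange with painted white and black patches. It turns with the arm. Origin: centre of its underside. Not to be touched.
- brush_cup: White foam cup, 95 mm high and 80 mm across the rim, with four paint brushes sticking out up to 210 mm high. It stands to the left or to the right of the turntable and so shows which way to swing. Loose. Origin: centre of its underside. Not to be touched.
- plain_cup: White foam cup of the same size without brushes, on the other side. Loose. Origin: centre of its underside. Not to be touched.
- paint_jar: Paint jar, 52 mm across and 75 mm high, standing on the robot's right. Loose. Origin: centre of its underside. Not to be touched.
- pencil_case: Soft-edged pencil case, 190 x 70 x 45 mm, long along its x axis, lying on the robot's left. Loose. Origin: centre of its underside. Not to be touched.

How it is judged:
By the outcome, as a careful person would: the job done as asked, in the order asked, and still so for the second after the job is handed in, with the robot touching nothing.
It also fails if it takes over 42 s, if anything falls off the work surface, if the arm or the gripper's body presses on something with over 40 N, if the wrist force passes 120 N, or if a joint passes its speed limit or range.

ROBOT

A 7-joint arm with a two-finger parallel gripper is mounted at the origin on the work surface. World frame = base frame: x ahead of the robot, y to its left, z up, the work surface at z = 0. Lengths are in m, angles in degrees, forces in N, time in s.
With the tool pointing down it reaches from about 0.35 to 0.9 m from the base axis. Payload 7.2 kg.
Tool frame: the origin (TCP) lies between the finger pads; the fingertips stand 19 mm ahead of it and the grasp point (between the pads) is the TCP; z points along the fingers, y is the direction in which the jaws open and shut (so a half turn about z gives the same grasp; the last joint's range is limited). The gripper opens to 85 mm and grips with 20 to 120 N. Pads are 22 mm wide; open, the fingers measure 114 mm over their backs; the gripper's body (76 mm by 85 mm) begins 54 mm behind the grasp point. The pads swing forward as they close: fully open they stand 13 mm farther back than shut.
Start: joints at [69.488, 23.554, -0.728, 91.456, 0.321, 64.991, -4.71], TCP at [0.179, -0.599, 0.25] pointing down, gripper open.
Joint ranges: [-169.25, 169.25], [-16.82, 113.86], [-84.01, 82.57], [7.8, 145.47], [-59.2, 239.2], [7.22, 106.19], [-163.78, 163.78]. Speed limits (degrees/s): [136.94, 136.94, 172.46, 172.46, 180, 180, 180].

INTERFACE

Orientations are given as a 3x3 rotation matrix whose columns are the frame's x, y, z axes.
In Python, from workcell import bot, cams gives the robot as it stands.
- The arm moves only by the tool move_arm, never from a script. Its argument "plan" is one flat list of numbers, 7 for each row, row after row: the turn, a rotation vector about the tool's x, y, z in degrees, then the shift along the tool's x, y, z in cm, then the closure, from 0 (fully open) to 1 (shut). A call has exactly 8 rows; each row shifts and turns the commanded pose from where the row before left it, along the tool's axes as they then stand; what a row does not reach is not made up. A row lasts 1/12 s, in which the tool goes at most 41.7 mm and 7.16 degrees, less where a joint would pass 70% of its speed; a pose out of reach is approached as far as the arm can. A call with a gripper value outside its range is refused whole. The fingers move at their own pace and stop on an object; "squeeze" is the grip in N (left out, the last holds). Time passes only in rows, so rows that do not move let the fingers close, or fill a call up. It gives the time, the measured TCP pose, the force and the opening at its end, in the units of the state.
- bot.read_state(): the state, without advancing time (a new reading comes with each control period).
- cams.grab_frame(name): name is "side" or "top" or "wrist"; returns the picture (400x640x3 uint8, red, green, blue); there is no depth.
- cams.calibration(name): a dict with "fx", "fy", "cx", "cy" (pixels), "D" ([k1, k2, p1, p2, k3] as OpenCV has them; the pictures are not rectified), "R" (3x3) and "t" (3): a world point X has camera coordinates R X + t. Camera axes: x right, y down, z forward; pixel columns grow to the right and rows downward; lengths in m; the calibration is good to about 2 mm. A picture is of the moment at which its call begins: read the wrist's pose just before it. calibration takes no time and is no camera call; for the wrist camera it gives the pose at the moment of the call.
- bot.sign_off(): hands the job in, once; it reports no verdict.
The state is a dict: "clock": time; "qpos": joint angles; "qvel": joint speeds; "effort": joint torques, N m; "tcp_pos": TCP position; "tcp_rot": TCP orientation; "wrist_force": force on the tool from outside, world axes, zero at the start; "wrist_torque": the same for the moment, N m; "gripper_width": finger opening in m.
Only numpy, scipy, OpenCV 4.12 (cv2) and the standard library are available. Lean on these libraries where they do the work, as an engineer would, in place of code of your own. Each camera call takes 0.05 s, during which the arm holds its last target. There are 200 camera calls.

## Working session

There is one attempt and no reset: what is moved stays moved. The work goes in short steps, Python scripts to look and compute and a tool call to move; the robot and the scene stay as the last step left them, time stands still between calls to the robot, and variables do not carry over. Pictures are saved under pics/ and viewed, about 8 in all and at most 12, crops included, and the job is handed in when it is done.

Besides the shell and the picture viewer there is one more tool, called by a JSON object that holds its "op" and its "data". move_arm: Moves the arm, as the interface text tells. Its arguments: {"type":"object","properties":{"plan":{"type":"array","items":{"type":"number"}},"squeeze":{"type":"number"}},"required":["plan"]}

```bash
mkdir -p pics; python3 - <<'E'
from workcell import bot,cams
import cv2
for n in("side","top"):
    cv2.imwrite(f"pics/{n}0.png",cams.grab_frame(n)[:,:,::-1])
    c=cams.calibration(n);print(n,c)
s=bot.read_state();print(s["clock"],s["tcp_pos"],s["tcp_rot"],s["gripper_width"])
E
```

```text
side {'fx': 370.2298546970648, 'fy': 370.2298546970648, 'cx': 322.97862846525663, 'cy': 205.46421531195858, 'D': array([-0.06647902,  0.        ,  0.        ,  0.        ,  0.        ]), 'R': array([[-0.9918928 , -0.12467781,  0.0245789 ],
       [-0.09139329,  0.56550449, -0.81966575],
       [ 0.08829466, -0.8152669 , -0.57231455]]), 't': array([0.5999643 , 0.14645458, 1.21163687])}
top {'fx': 428.76683835616774, 'fy': 428.76683835616774, 'cx': 322.7460305013284, 'cy': 203.85893041501544, 'D': array([-0.03765597,  0.        ,  0.        ,  0.        ,  0.        ]), 'R': array([[ 0.01529285, -0.99986579,  0.00587673],
       [-0.99758936, -0.01565538, -0.06760452],
       [ 0.06768745, -0.0048287 , -0.99769489]]), 't': array([-0.01431599,  0.61800342,  1.22731318])}
0.1 [ 0.17842646 -0.59856945  0.24955001] [[ 9.58300550e-01  2.85761767e-01 -5.17954638e-04]
 [ 2.85762210e-01 -9.58299668e-01  1.30589358e-03]
 [-1.23181301e-04 -1.39945040e-03 -9.99999013e-01]] 0.08529773297617567
```

View pics/side0.png

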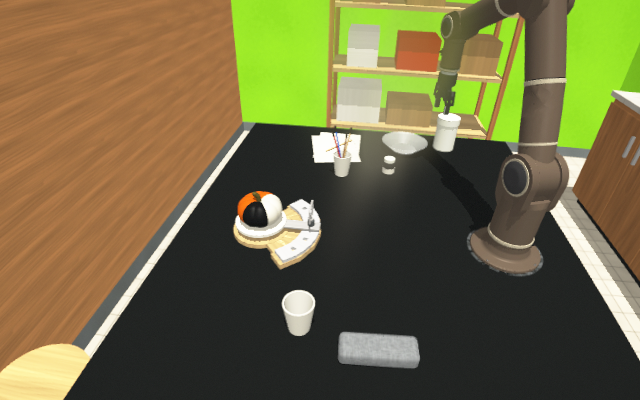

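View pics/top0.png

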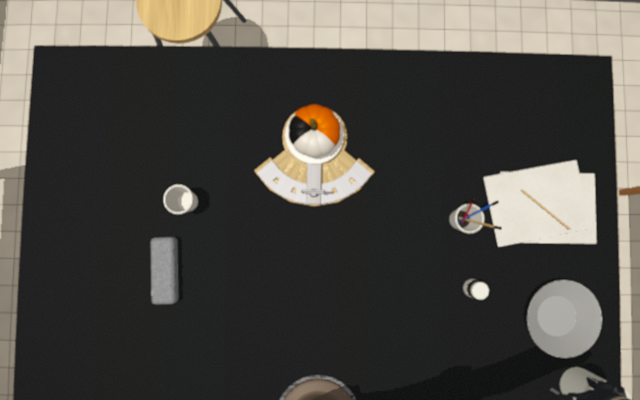

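The brush cup stands on the robot's right (top view about 467,218; plain cup at 180,199), so the swing goes to −0.35. The ring is near (315,192) in the top view and (311,213) in the side view. I'll enlarge both.

```bash
python3 - <<'E'
import cv2,numpy as np
t=cv2.imread("pics/top0.png")[150:215,250:380];s=cv2.imread("pics/side0.png")[190:270,225:330]
t=cv2.resize(t,None,fx=6,fy=6,interpolation=cv2.INTER_CUBIC)  #780x390
cv2.imwrite("pics/tc.png",t)
s=cv2.resize(s,None,fx=7,fy=7,interpolation=cv2.INTER_CUBIC)
cv2.imwrite("pics/sc.png",s)
E
```

```text
(no output)
```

View pics/tc.png

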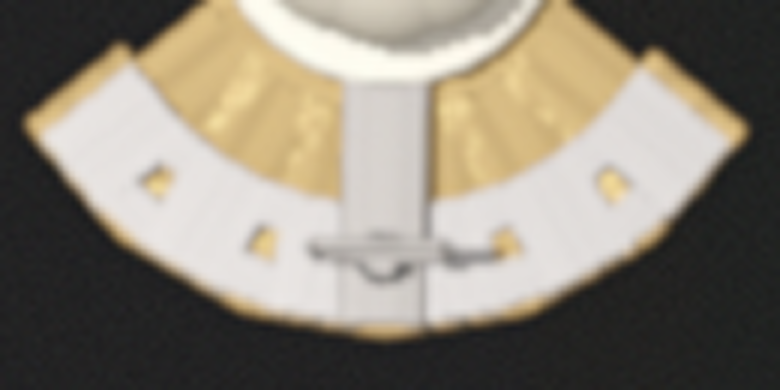

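View pics/sc.png

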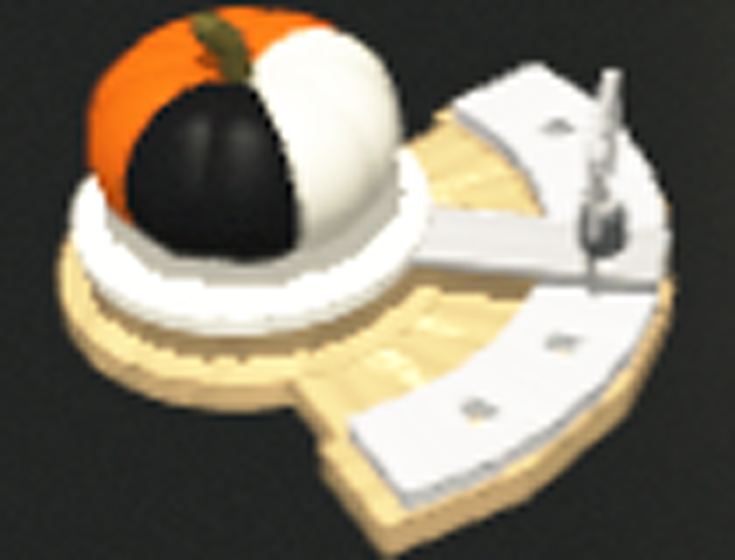

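```bash
cat >h.py <<'E'
import numpy as np,cv2
from workcell import bot,cams
def ray(n,uv,z,c=None):
    c=c or cams.calibration(n);K=np.array([[c['fx'],0,c['cx']],[0,c['fy'],c['cy']],[0,0,1]])
    p=cv2.undistortPoints(np.array([[uv]],float),K,c['D'])[0,0]
    R,t=np.array(c['R']),np.array(c['t']);d=R.T@[*p,1];o=-R.T@t
    return o+d*(z-o[2])/d[2]
def proj(n,X):
    c=cams.calibration(n);K=np.array([[c['fx'],0,c['cx']],[0,c['fy'],c['cy']],[0,0,1]])
    return cv2.projectPoints(np.array(X,float).reshape(-1,3),cv2.Rodrigues(np.array(c['R']))[0],np.array(c['t']),K,np.array(c['D']))[0][:,0]
E
python3 - <<'E'
from h import *
from scipy.optimize import least_squares as ls
f=lambda u,v:((u+.5)/6-.5+250,(v+.5)/6-.5+150)
H=[ray("top",f(*p),.03)[:2] for p in [(156,182),(264,243),(508,243),(612,184)]]
A=np.array([.7,.35,-.35,-.7])
def P(x,a): 
    w=x[2]+a; return x[:2]-.17*np.array([np.cos(w),np.sin(w)])
# ring angle a grows toward +y: position = pivot-.17*(cos,sin)(yaw-a)
r=ls(lambda x:np.ravel([P(x,-a)-h for a,h in zip(A,H)]),[.75,0,0])
print(r.x,r.fun.reshape(-1,2)*1e3,np.array(H))
for n,q in(("ringL",(312,248)),("ringR",(445,246)),("ringC",(380,247))):print(n,ray("top",f(*q),.124))
print("arm end",ray("top",f(385,327),.044))
print("pred ring",P(r.x,0),"side px",proj("side",[*P(r.x,0),.124]), "obs side ring top",(608/7+225,78/7+190))
print("next ring",P(r.x,.35), "cup",ray("top",(467,218),.095),ray("top",(180,199),.095))
E
```

```text
[0.81654047 0.02414289 0.01346839] [[ 0.05776908 -1.2701582 ]
 [-0.11560266 -0.07953916]
 [-0.41009525  1.11427194]
 [ 0.46792883  0.23542542]] [[ 0.68499635  0.13316897]
 [ 0.65619211  0.08035902]
 [ 0.65805677 -0.03740947]
 [ 0.68753614 -0.08735076]]
ringL [0.64497343 0.05290308 0.124     ]
ringR [ 0.64680734 -0.00638339  0.124     ]
ringC [0.64589997 0.02259432 0.124     ]
arm end [0.61554183 0.02106069 0.044     ]
pred ring [0.64655589 0.02185333] side px [[310.10673508 204.86286769]] obs side ring top (311.8571428571429, 201.14285714285714)
next ring [ 0.65764668 -0.0362952 ] cup [ 0.58038641 -0.40155504  0.095     ] [0.62034982 0.38783445 0.095     ]
```

Ring top bar is at about (0.646, 0.022, 0.124) with yaw about 0.01, and the next hole is at (0.658, −0.036). The side and arm-end checks agree within about 3 mm. I'll move off first, raising the arm and swinging it inward, clear of the cups.

{"op": "move_arm", "data": {"plan": [0,0,0,0,0,-4,1,0,0,0,0,0,-4,1,0,0,0,2.8,-3,0,1,0,0,0,2.8,-3,0,1,0,0,0,2.8,-3,0,1,0,0,0,2.8,-3,0,1,0,0,0,3.2,-2,-0.5,1,0,0,0,3.2,-2,-0.5,1]}}

```text
clock: 0.77
tcp_pos: [0.3017, -0.3933, 0.3402]
tcp_rot: [[0.958, 0.285, -0.001], [0.285, -0.958, 0.0], [-0.001, -0.0, -1.0]]
wrist_force: [0.7, -0.8, -0.7]
gripper_width: 0.0002
```

```bash
cat >>h.py <<'E'
def st():
    s=bot.read_state();np.set_printoptions(precision=4,suppress=True)
    print("t",s["clock"],"q",np.array(s["qpos"]),"tcp",np.array(s["tcp_pos"]),"F",np.array(s["wrist_force"]),"w",s["gripper_width"]);print(np.array(s["tcp_rot"]));return s
def delta(P,R=None):
    """what remains to pose P,R: rotvec deg in tool axes; shift cm in present tool axes and in target's axes"""
    from scipy.spatial.transform import Rotation as Ro
    s=st();R0=np.array(s["tcp_rot"]);d=np.array(P)-s["tcp_pos"]
    if R is not None: print("turn",Ro.from_matrix(R0.T@R).as_rotvec(degrees=True),"shift in target axes",R.T@d*100)
    print("shift now axes",R0.T@d*100)
E
python3 -c "from h import *;st()"
```

```text
t 0.7667 q [ 54.4851   7.3015  -8.4603 100.9674   1.1458  71.8519 -27.6865] tcp [ 0.3017 -0.3933  0.3402] F [ 0.7334 -0.761  -0.6952] w 0.00023998984895608102
[[ 0.9584  0.2853 -0.0007]
 [ 0.2853 -0.9584  0.0003]
 [-0.0006 -0.0005 -1.    ]]
```

{"op": "move_arm", "data": {"plan": [0,0,5.5,2.5,-3.1,0,1,0,0,5.5,2.3,-3.3,0,1,0,0,5.5,2.1,-3.5,0,1,0,0,0,1.6,-3.7,0,1,0,0,0,1.6,-3.7,0,1,0,0,0,1.6,-3.7,0,1,0,0,0,1.6,-3.7,0,1,0,0,0,1.6,-3.7,0,1]}}

```text
clock: 1.43
tcp_pos: [0.43, -0.0977, 0.3403]
tcp_rot: [[1.0, 0.002, 0.0], [0.002, -1.0, -0.0], [0.0, 0.0, -1.0]]
wrist_force: [1.3, -0.4, 0.2]
gripper_width: -0.0001
```

{"op": "move_arm", "data": {"plan": [0,0,0,1.4,-3.6,0,1,0,0,0,1.2,-3.2,0,1,0,0,0,0.9,-2.6,0,1,0,6,0,0,0,0,1,0,6,0,0,0,0,1,0,6,0,0,0,0,1,0,6,0,0,0,0,1,0,6,0,0,0,0,1]}}

```text
clock: 2.1
tcp_pos: [0.4647, -0.0058, 0.3407]
tcp_rot: [[0.863, 0.001, 0.505], [0.002, -1.0, -0.0], [0.505, 0.001, -0.863]]
wrist_force: [-0.4, 0.7, 0.4]
gripper_width: -0.0002
```

```bash
python3 -c "from h import *;st()"
```

```text
t 2.1 q [ 27.0372 -12.7235 -28.2819 124.7762  -8.1789  36.3123 -86.8913] tcp [ 0.4647 -0.0058  0.3407] F [-0.3779  0.7119  0.4252] w -0.0002354433243688403
[[ 0.8632  0.0014  0.5048]
 [ 0.0017 -1.     -0.0001]
 [ 0.5048  0.0009 -0.8632]]
```

{"op": "move_arm", "data": {"plan": [0,0,0,0,-0.7,3.4,1,0,0,0,0,-0.7,3.4,1,0,0,0,0,-0.7,3.4,1,0,0,0,0,-0.7,2.4,1,0,5,0,0,0,0,1,0,5,0,0,0,0,1,0,0,0,0,0,0,1,0,0,0,0,0,0,1]}}

```text
clock: 2.77
tcp_pos: [0.5271, 0.0168, 0.2348]
tcp_rot: [[0.804, -0.007, 0.594], [0.002, -1.0, -0.015], [0.594, 0.013, -0.804]]
wrist_force: [0.4, -0.4, 0.6]
gripper_width: -0.0002
```

```bash
python3 - <<'E'
from h import *
import cv2
a=np.radians(40);c,s=np.cos(a),np.sin(a)
R=np.array([[c,0,s],[0,-1,0],[s,0,-c]])
delta([.646-.0056,.022,.110],R)
cv2.imwrite("pics/w1.png",cams.grab_frame("wrist")[:,:,::-1])
ring=np.array([.646,.022,.124]);print(proj("wrist",[ring,ring+[0,.028,0],ring-[0,.028,0],[.646,.022,.03],[.658,-.036,.03]]))
E
```

```text
t 2.7667 q [  23.0853    2.5776  -35.2987  132.0983   43.1569   13.5677 -141.2418] tcp [0.5271 0.0168 0.2348] F [ 0.4382 -0.378   0.6024] w -0.00020171838070737942
[[ 0.8044 -0.0072  0.594 ]
 [ 0.0018 -0.9999 -0.0145]
 [ 0.5941  0.0127 -0.8043]]
turn [0.83   3.5535 0.1266] shift in target axes [ 0.6601 -0.519  16.8411]
shift now axes [ 1.7038 -0.7599 16.7585]
[[314.2052 149.6241]
 [281.9081 149.6863]
 [346.4232 149.5845]
 [315.3682 187.6557]
 [365.6703 177.7607]]
```

View pics/w1.png

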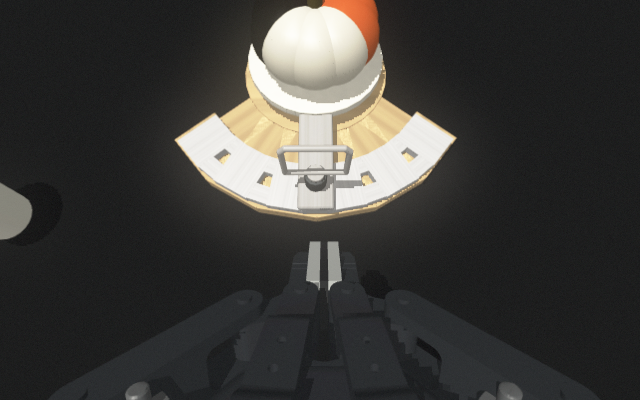

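The ring's top bar shows at (281..352, 150), centre 316, against 314 predicted, so its y is about 0.020. The closed fingertips are narrow, at (307..341, 242). Joint 6 is nearing its limit, so I'll fit the arm's kinematics from the readings to choose a good wrist configuration.

```bash
cat >kin.py <<'E'
import numpy as np,itertools
from scipy.spatial.transform import Rotation as Ro
from scipy.optimize import least_squares as ls
D=[([69.488,23.554,-.728,91.456,.321,64.991,-4.71],[.1784,-.5986,.2496],[[.9583,.28576,-.0005],[.28576,-.9583,.0013],[-.0001,-.0014,-1]]),
([54.4851,7.3015,-8.4603,100.9674,1.1458,71.8519,-27.6865],[.3017,-.3933,.3402],[[.9584,.2853,-.0007],[.2853,-.9584,.0003],[-.0006,-.0005,-1]]),
([27.0372,-12.7235,-28.2819,124.7762,-8.1789,36.3123,-86.8913],[.4647,-.0058,.3407],[[.8632,.0014,.5048],[.0017,-1,-.0001],[.5048,.0009,-.8632]]),
([23.0853,2.5776,-35.2987,132.0983,43.1569,13.5677,-141.2418],[.5271,.0168,.2348],[[.8044,-.0072,.594],[.0018,-.9999,-.0145],[.5941,.0127,-.8043]])]
def chain(q,s,b):
    R=Ro.from_euler('z',b,degrees=True);out=[R]
    for i in range(7): R=R*Ro.from_euler('zyzyzyz'[i],s[i]*q[i],degrees=True);out.append(R)
    return out
def fit():
    best=[]
    for s in itertools.product([1,-1],repeat=7):
        if s[1]<0: continue
        def C(b): return [(chain(q,s,b)[-1].inv()*Ro.from_matrix(R)) for q,p,R in D]
        e=max((C(0)[0].inv()*c).magnitude() for c in C(0)); best.append((e,s))
    best.sort();return best
E
python3 - <<'E'
from kin import *
b=fit();print(b[:4])
s=b[0][1]
C=Ro.concatenate([chain(q,s,0)[-1].inv()*Ro.from_matrix(R) for q,p,R in D]).mean()
print("C",C.as_euler('zyx',degrees=True))
# base yaw from position: p = Rb[ z d1 + R2(z L1 + x a)+R4(z L2 + x a2)+ R7 (T z..)]
def A(q,R,b):
    c=chain(q,s,b);z=np.array([0,0,1]);x=np.array([1,0,0])
    return np.c_[z,c[2].apply(x),c[2].apply(z),c[3].apply(x),c[4].apply(z),c[4].apply(x),c[6].apply(x),c[6].apply(z)]
for b0 in (0,90,180,-90):
    M=np.vstack([A(q,R,b0) for q,p,R in D]);y=np.hstack([p for q,p,R in D])
    k,*_=np.linalg.lstsq(M,y,rcond=1e-3);print(b0,k.round(4),np.abs(M@k-y).max())
E
```

```text
[(0.0014002972426446062, (-1, 1, -1, 1, -1, 1, -1)), (0.5768571142897087, (1, 1, 1, 1, 1, 1, 1)), (1.2125423072013644, (-1, 1, 1, 1, -1, 1, -1)), (1.363916953459678, (1, 1, 1, -1, 1, -1, 1))]
C [9.00005993e+01 2.16212203e-02 1.35366770e-03]
0 [ 0.2014  0.1183  0.5128 -0.1395  0.4171 -0.0664 -0.0331  0.3105] 0.04423396740895005
90 [-0.3168  1.2006 -0.4671 -1.2267 -0.3507 -0.7163 -0.1797 -0.2519] 0.5663426331920064
180 [-0.1524 -0.1015 -1.0138  0.5883 -0.735  -0.3384  0.1823 -0.9616] 0.07590424299212256
-90 [ 0.3658 -1.1837 -0.0339  1.6755  0.0328  0.3114  0.3289 -0.3991] 0.5804775453336357
```

```bash
python3 - <<'E'
from kin import *
s=(-1,1,-1,1,-1,1,-1);X,Y,Z=np.eye(3)
def A(q,t):
    c=chain(q,s,0);return np.c_[tuple(c[i].apply(v) for i,v in t)]
y=np.hstack([p for q,p,R in D])
def run(n,t):
    M=np.vstack([A(q,t) for q,p,R in D]);k,*_=np.linalg.lstsq(M,y,rcond=1e-4);print(n,k.round(4),np.abs(M@k-y).max())
run("sawyer",[(0,Z),(1,X),(2,Y),(2,Z),(4,Y),(4,Z),(6,Y),(6,Z)])
run("noshoulder",[(0,Z),(2,Y),(2,Z),(4,Y),(4,Z),(6,Y),(6,Z)])
run("x+y",[(0,Z),(2,Y),(2,Z),(3,X),(4,X),(4,Z),(6,X),(6,Z)])
E
```

```text
sawyer [ 2.843e-01 -1.000e-04 -2.930e-02  5.334e-01 -1.870e-02  4.525e-01
 -4.000e-04  3.319e-01] 0.000503119734105606
noshoulder [ 2.844e-01 -2.940e-02  5.334e-01 -1.860e-02  4.524e-01 -4.000e-04
  3.319e-01] 0.0005059661035020091
x+y [ 0.2927 -0.0492  0.5214  0.008  -0.0082  0.4493  0.0031  0.3356] 0.00134838706286574
```

```bash
cat >>kin.py <<'E'
S=(-1,1,-1,1,-1,1,-1);X,Y,Z=np.eye(3);CC=Ro.from_euler('z',90,degrees=True)
T=[(0,Z,.2844),(2,Y,-.0294),(2,Z,.5334),(4,Y,-.0186),(4,Z,.4524),(6,Z,.3319)]
LO=np.array([-169.25,-16.82,-84.01,7.8,-59.2,7.22,-163.78]);HI=np.array([169.25,113.86,82.57,145.47,239.2,106.19,163.78])
def fk(q):
    c=chain(q,S,0);return sum(c[i].apply(v)*k for i,v,k in T),c[7]*CC
def pose(p,tilt,yaw=0,flip=0):
    a=np.radians(tilt);c,s=np.cos(a),np.sin(a);R=np.array([[c,0,s],[0,-1,0],[s,0,-c]])
    return np.array(p),Ro.from_euler('z',yaw,degrees=True)*Ro.from_matrix(R)*Ro.from_euler('z',180*flip,degrees=True)
def ik(P,R,q0,w=0,qr=None):
    q0=np.clip(q0,LO+1,HI-1);qr=q0 if qr is None else qr
    def f(q):
        p,r=fk(q);return np.r_[(p-P)*100,(R.inv()*r).as_rotvec()*30,w*(q-qr)/100]
    r=ls(f,q0,bounds=(LO,HI));return r.x,np.abs(f(r.x)[:6]).max()
E
python3 - <<'E'
from kin import *
np.set_printoptions(precision=0,suppress=True);rng=np.random.default_rng(0)
for tilt in(35,40,45):
  for flip in(0,1):
    res=[]
    for k in range(40):
        q,e=ik(*pose([.640,.022,.11],tilt,0,flip),LO+rng.random(7)*(HI-LO))
        if e<.05: res.append((np.minimum(q-LO,HI-q).min(),q))
    res.sort(key=lambda a:-a[0]);print(tilt,flip,len(res));[print(round(m),q) for m,q in res[:5]]
E
```

```text
35 0 18
5 [  6.  25. -18. 124. 107.  13. 158.]
5 [  6.  25. -18. 124. 107.  13. 158.]
4 [  2.  25. -13. 125. 110.  11. 154.]
4 [  8.  26. -21. 124. 106.  14. 160.]
3 [  1.  25. -12. 125. 111.  11. 153.]
35 1 27
23 [ 36.  37. -57. 123.  99.  33.  -4.]
23 [ 34.  36. -55. 123.  99.  32.  -5.]
23 [ 33.  35. -53. 123.  99.  31.  -5.]
23 [ 32.  35. -52. 123.  99.  30.  -6.]
22 [ 39.  40. -62. 122. 100.  37.  -2.]
40 0 17
17 [ 19.  29. -35. 127. 123.  24. 147.]
16 [ 18.  29. -34. 127. 123.  23. 146.]
14 [ 14.  28. -29. 127. 126.  21. 141.]
14 [-47.  34.  49. 131. 225.  23.  28.]
13 [ 11.  27. -25. 127. 129.  20. 138.]
40 1 27
20 [ 40.  42. -64. 126. 112.  41. -13.]
20 [ 38.  40. -61. 126. 113.  39. -15.]
19 [ 33.  36. -54. 126. 115.  33. -20.]
19 [ 28.  33. -47. 126. 117.  29. -25.]
19 [ 26.  32. -44. 127. 118.  28. -27.]
45 0 22
15 [ 13.  29. -27. 131. 142.  28. 126.]
15 [ 11.  28. -25. 131. 143.  28. 124.]
15 [ 11.  28. -25. 131. 143.  28. 124.]
15 [ 10.  28. -24. 131. 144.  27. 122.]
15 [ 10.  28. -23. 131. 144.  27. 122.]
45 1 22
17 [ 42.  46. -67. 129. 123.  48. -20.]
16 [ 39.  43. -62. 129. 125.  44. -24.]
16 [ 36.  40. -58. 129. 126.  41. -28.]
16 [ 26.  33. -44. 130. 132.  34. -40.]
16 [ 25.  33. -42. 130. 133.  33. -41.]
```

Turning the tool half a turn about its own axis gives a comfortable wrist at 40° tilt (at least 19° from every limit). I'll roll −180° in place.

{"op": "move_arm", "data": {"plan": [0,0,-7,0,0,0,1,0,0,-7,0,0,0,1,0,0,-7,0,0,0,1,0,0,-7,0,0,0,1,0,0,-7,0,0,0,1,0,0,-7,0,0,0,1,0,0,-7,0,0,0,1,0,0,-7,0,0,0,1]}}

```text
clock: 3.48
tcp_pos: [0.5283, 0.0165, 0.2363]
tcp_rot: [[0.453, 0.663, 0.596], [0.832, -0.554, -0.015], [0.32, 0.503, -0.803]]
wrist_force: [-0.3, 0.5, -0.3]
gripper_width: 0.0003
```

{"op": "move_arm", "data": {"plan": [0,0,-7,0,0,0,1,0,0,-7,0,0,0,1,0,0,-7,0,0,0,1,0,0,-7,0,0,0,1,0,0,-7,0,0,0,1,0,0,-7,0,0,0,1,0,0,-7,0,0,0,1,0,0,-7,0,0,0,1]}}

```text
clock: 4.15
tcp_pos: [0.5282, 0.0165, 0.2363]
tcp_rot: [[-0.297, 0.746, 0.596], [0.925, 0.38, -0.015], [-0.238, 0.547, -0.803]]
wrist_force: [0.4, 0.1, -0.5]
gripper_width: 0.0
```

{"op": "move_arm", "data": {"plan": [0,0,-7,0,0,0,1,0,0,-7,0,0,0,1,0,0,-7,0,0,0,1,0,0,-7,0,0,0,1,0,0,-7,0,0,0,1,0,0,-7,0,0,0,1,0,0,-7,0,0,0,1,0,0,-7,0,0,0,1]}}

```text
clock: 4.82
tcp_pos: [0.5282, 0.0165, 0.2363]
tcp_rot: [[-0.784, 0.171, 0.596], [0.202, 0.979, -0.015], [-0.586, 0.108, -0.803]]
wrist_force: [0.5, -0.3, -0.7]
gripper_width: -0.0
```

```bash
python3 - <<'E'
from h import *
from kin import pose
P,R=pose([.56,.021,.198],40,0,1);delta(P,R.as_matrix())
E
```

```text
t 4.8167 q [ 39.6295   4.1903 -52.0553 131.2612  47.7691  14.7463  23.4986] tcp [0.5282 0.0165 0.2363] F [ 0.5091 -0.2957 -0.6553] w -4.7034892984631475e-05
[[-0.7845  0.1712  0.5961]
 [ 0.2021  0.9792 -0.0153]
 [-0.5863  0.1085 -0.8028]]
turn [ -1.2199  -3.3043 -11.634 ] shift in target axes [0.0256 0.4507 4.9747]
shift now axes [-0.1579  0.5703  4.96  ]
```

{"op": "move_arm", "data": {"plan": [-0.6,-4,-5.8,0,0,0,1,-0.6,-4.3,-5.8,0,0,0,1,0,0,0,0,0,0,1,0,0,0,0,0.2,1.5,1,0,0,0,0,0.2,1.5,1,0,0,0,0,0,1,1,0,0,0,0,0,0,1,0,0,0,0,0,0,1]}}

```text
clock: 5.48
tcp_pos: [0.5557, 0.0141, 0.2053]
tcp_rot: [[-0.758, 0.125, 0.64], [0.137, 0.99, -0.031], [-0.638, 0.064, -0.768]]
wrist_force: [0.4, -0.4, -0.1]
gripper_width: 0.0003
```

```bash
python3 - <<'E'
from h import *
from kin import pose
P,R=pose([.561,.021,.183],45,0.8,1);delta(P,R.as_matrix())
E
```

```text
t 5.4833 q [ 31.0949  11.0117 -46.3774 132.8092  90.7893  17.2913 -15.0093] tcp [0.5557 0.0141 0.2053] F [ 0.4471 -0.3848 -0.0857] w 0.0003112024275811556
[[-0.7582  0.1247  0.64  ]
 [ 0.1367  0.9901 -0.031 ]
 [-0.6376  0.064  -0.7677]]
turn [-2.6654 -5.025  -8.3645] shift in target axes [1.1996 0.6781 1.9609]
shift now axes [1.1176 0.6017 2.033 ]
```

{"op": "move_arm", "data": {"plan": [-0.7,-1.3,-2.1,0.3,0.15,0.5,1,-0.7,-1.3,-2.1,0.3,0.15,0.5,1,-0.7,-1.3,-2.1,0.3,0.15,0.5,1,-0.6,-1.2,-2.1,0.3,0.15,0.5,1,0,0,0,0,0,0,1,0,0,0,0,0,0,1,0,0,0,0,0,0,1,0,0,0,0,0,0,1]}}

```text
clock: 6.15
tcp_pos: [0.5609, 0.0202, 0.184]
tcp_rot: [[-0.705, -0.013, 0.709], [-0.01, 1.0, 0.008], [-0.709, -0.001, -0.705]]
wrist_force: [-0.2, -0.3, -0.4]
gripper_width: -0.0003
```

```bash
python3 - <<'E'
from h import *
from kin import pose
P,R=pose([.561,.021,.183],45,0.8,1);delta(P,R.as_matrix())
cv2.imwrite("pics/w2.png",cams.grab_frame("wrist")[:,:,::-1])
ring=np.array([.646,.021,.124]);print(proj("wrist",[ring,ring+[0,.028,0],ring-[0,.028,0],ring-[0,0,.052]]))
E
```

```text
t 6.15 q [ 35.4392  17.1656 -52.0948 136.9681 124.8258  24.4181 -37.8314] tcp [0.5609 0.0202 0.184 ] F [-0.2362 -0.2676 -0.4134] w -0.00032240815748394824
[[-0.7049 -0.0129  0.7092]
 [-0.0099  0.9999  0.0083]
 [-0.7092 -0.0012 -0.705 ]]
turn [-0.0924  0.1709  0.0045] shift in target axes [0.0622 0.0759 0.0727]
shift now axes [0.0624 0.076  0.0724]
[[323.7478 226.1886]
 [361.2637 226.4273]
 [286.1377 225.9292]
 [323.8403 167.0374]]
```

View pics/w2.png

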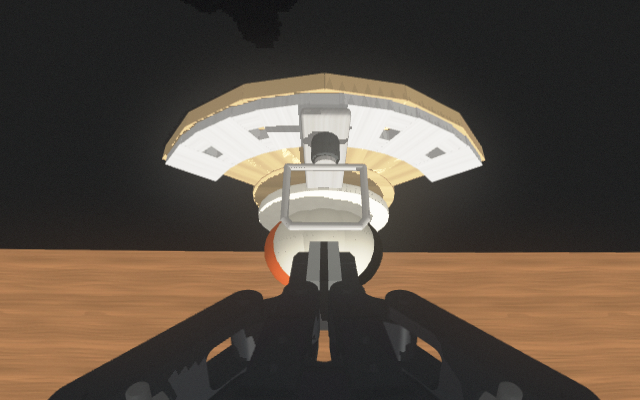

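The ring's opening is dead ahead: top bar at row 226 as predicted, bottom bar at row 167, columns 284–369 (centre 326, predicted 324). I'll insert along the tool axis, most of the way first.

{"op": "move_arm", "data": {"plan": [0,0,0,0.06,0.1,1.2,1,0,0,0,0,0,1.2,1,0,0,0,0,0,1.2,1,0,0,0,0,0,1.2,1,0,0,0,0,0,1.2,1,0,0,0,0,0,1,1,0,0,0,0,0,0,1,0,0,0,0,0,0,1]}}

```text
clock: 6.87
tcp_pos: [0.6096, 0.0225, 0.133]
tcp_rot: [[-0.706, -0.014, 0.708], [-0.01, 1.0, 0.01], [-0.708, -0.0, -0.706]]
wrist_force: [0.2, 0.3, -0.1]
gripper_width: 0.0005
```

```bash
python3 - <<'E'
from h import *
from kin import pose
P,R=pose([.6386,.0215,.1054],45,0.8,1);delta(P,R.as_matrix())
cv2.imwrite("pics/w3.png",cams.grab_frame("wrist")[120:320,180:480,::-1])
ring=np.array([.646,.0215,.124]);print(proj("wrist",[ring,ring+[0,.028,0],ring-[0,.028,0],ring-[0,0,.052]])-[180,120])
E
```

```text
t 6.8667 q [ 31.327   29.5961 -49.6474 132.9521 129.5994  32.9638 -37.3845] tcp [0.6096 0.0225 0.133 ] F [ 0.1822  0.306  -0.1461] w 0.0005385112258641987
[[-0.706  -0.0145  0.708 ]
 [-0.0105  0.9999  0.01  ]
 [-0.7081 -0.0004 -0.7061]]
turn [0.0039 0.08   0.0362] shift in target axes [-0.0949 -0.1407  4.0036]
shift now axes [-0.0892 -0.141   4.0038]
[[141.7514 158.9243]
 [193.1332 159.1173]
 [ 90.1762 158.6265]
 [142.066   74.2413]]
```

View pics/w3.png

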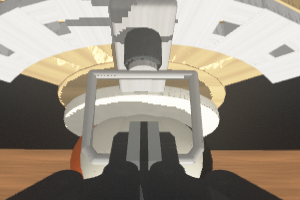

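In the crop the ring is centred at column about 142 with its bottom bar at row 75, as predicted. I'll finish the insertion.

{"op": "move_arm", "data": {"plan": [0,0,0,-0.1,-0.1,0.5,1,0,0,0,0,0,0.7,1,0,0,0,0,0,0.7,1,0,0,0,0,0,0.7,1,0,0,0,0,0,0.7,1,0,0,0,0,0,0.7,1,0,0,0,0,0,0,1,0,0,0,0,0,0,1]}}

```text
clock: 7.58
tcp_pos: [0.6387, 0.0219, 0.1049]
tcp_rot: [[-0.706, -0.015, 0.708], [-0.01, 1.0, 0.01], [-0.708, -0.0, -0.706]]
wrist_force: [0.1, -1.0, -0.5]
gripper_width: 0.0001
```

```bash
python3 - <<'E'
from h import *
from kin import pose
P,R=pose([.6386,.0215,.1054],45,0.8,1);delta(P,R.as_matrix())
a=cams.grab_frame("side")[180:250,250:340,::-1];a=cv2.resize(a,None,fx=5,fy=5,interpolation=cv2.INTER_CUBIC)
b=cv2.resize(cams.grab_frame("wrist")[120:320,200:450,::-1],(438,350));cv2.imwrite("pics/m4.png",np.hstack([a[:350],b])[:,:800])
E
```

```text
t 7.5833 q [ 29.6596  35.4953 -47.9151 129.9369 132.2196  35.6939 -36.8039] tcp [0.6387 0.0219 0.1049] F [ 0.103  -0.978  -0.4776] w 0.0001038089023247017
[[-0.7061 -0.0147  0.7079]
 [-0.0104  0.9999  0.0104]
 [-0.708  -0.0001 -0.7062]]
turn [0.0279 0.074  0.0326] shift in target axes [-0.0253 -0.0418 -0.0402]
shift now axes [-0.0254 -0.0418 -0.0401]
```

View pics/m4.png

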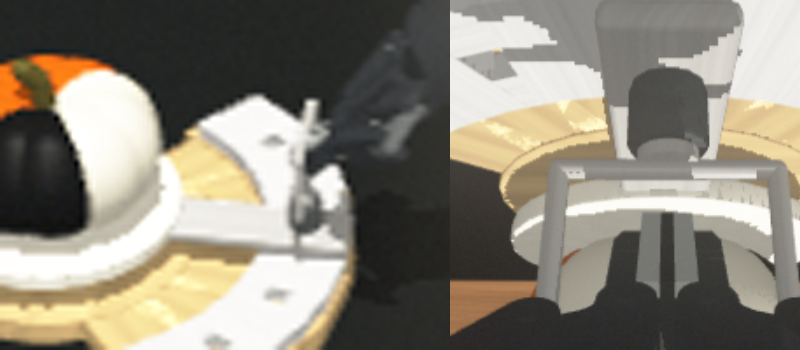

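The finger is through the opening with a ring side visible on each side of it and no contact force. I'll lift gently, straight up.

{"op": "move_arm", "data": {"plan": [0,0,0,-0.2,0,-0.2,1,0,0,0,-0.2,0,-0.2,1,0,0,0,-0.2,0,-0.2,1,0,0,0,-0.2,0,-0.2,1,0,0,0,-0.2,0,-0.2,1,0,0,0,0,0,0,1,0,0,0,0,0,0,1,0,0,0,0,0,0,1]}}

```text
clock: 8.35
tcp_pos: [0.6379, 0.0217, 0.1191]
tcp_rot: [[-0.706, -0.015, 0.708], [-0.011, 1.0, 0.01], [-0.708, -0.001, -0.707]]
wrist_force: [-3.8, 0.4, -5.9]
gripper_width: -0.0001
```

{"op": "move_arm", "data": {"plan": [0,0,0,-0.2,0,-0.2,1,0,0,0,-0.2,0,-0.2,1,0,0,0,-0.2,0,-0.2,1,0,0,0,-0.15,0,-0.15,1,0,0,0,0,0,0,1,0,0,0,0,0,0,1,0,0,0,0,0,0,1,0,0,0,0,0,0,1]}}

```text
clock: 9.02
tcp_pos: [0.638, 0.0218, 0.1301]
tcp_rot: [[-0.706, -0.015, 0.708], [-0.011, 1.0, 0.01], [-0.708, -0.001, -0.706]]
wrist_force: [-4.7, -0.5, -6.6]
gripper_width: 0.0004
```

```bash
python3 - <<'E'
from h import *
st()
r=np.array([.646,.0215,.124])
for h in(0,.012,.018,.024):print(h,proj("side",[r+[0,0,h],r+[0,.028,h]]).round(1))
a=cams.grab_frame("side")[180:250,250:340,::-1];a=cv2.resize(a,None,fx=5,fy=5,interpolation=cv2.INTER_CUBIC)
b=cv2.resize(cams.grab_frame("wrist")[120:320,200:450,::-1],(438,350));cv2.imwrite("pics/m5.png",np.hstack([a[:350],b])[:,:800])
E
```

```text
t 9.0167 q [ 29.8265  31.4093 -47.6698 129.4878 128.5609  31.9177 -34.8343] tcp [0.638  0.0218 0.1301] F [-4.7244 -0.5188 -6.6301] w 0.000402208187239182
[[-0.7062 -0.0149  0.7078]
 [-0.0109  0.9999  0.0101]
 [-0.7079 -0.0006 -0.7063]]
0 [[310.3 204.8]
 [308.9 209.9]]
0.012 [[310.3 201.7]
 [308.9 206.7]]
0.018 [[310.3 200.1]
 [308.9 205.1]]
0.024 [[310.3 198.6]
 [309.  203.6]]
```

View pics/m5.png

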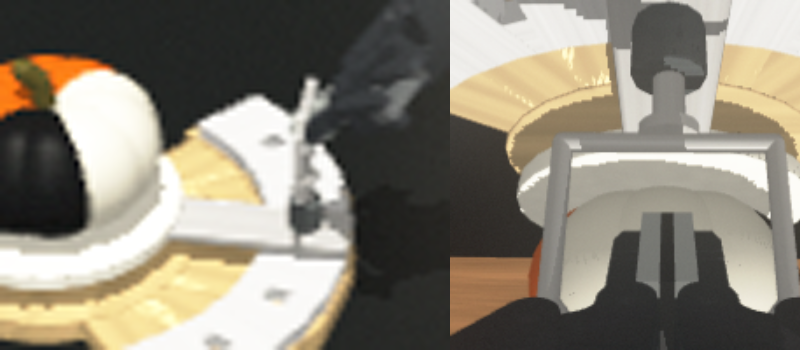

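The ring rose about 17 mm (load about 6.6 N, matching the spring), so the pin is clear. I'll swing the first half as an arc about the pivot.

{"op": "move_arm", "data": {"plan": [-0.9,0,-0.9,0,-0.4,0,1,-0.9,0,-0.9,0,-0.4,0,1,-0.9,0,-0.9,0,-0.4,0,1,-0.9,0,-0.9,0,-0.4,0,1,-0.9,0,-0.9,0,-0.4,0,1,-0.9,0,-0.9,0,-0.4,0,1,-0.9,0,-0.9,0,-0.4,0,1,-0.9,0,-0.9,0,-0.4,0,1]}}

```text
clock: 9.78
tcp_pos: [0.6409, -0.0099, 0.1302]
tcp_rot: [[-0.693, -0.194, 0.695], [-0.137, 0.981, 0.136], [-0.708, -0.001, -0.706]]
wrist_force: [-4.7, 1.5, -6.0]
gripper_width: -0.0001
```

```bash
cat >>h.py <<'E'
def arc():
    from kin import pose
    s=st();v=np.array([.8165,.0241])-np.array(s["tcp_pos"])[:2];print("radius",np.hypot(*v),"angle swung deg",np.degrees(np.arctan2(v[1],v[0]))-.77,"tool yaw",np.degrees(np.arctan2(s["tcp_rot"][1][2],s["tcp_rot"][0][2])))
E
python3 - <<'E'
from h import *
arc();cv2.imwrite("pics/w6.png",cams.grab_frame("wrist")[40:340,160:500,::-1])
E
```

```text
t 9.7833 q [ 41.8215  33.2384 -50.1644 128.0188 143.1283  20.4526 -31.6025] tcp [ 0.6409 -0.0099  0.1302] F [-4.7356  1.456  -5.9691] w -9.381828820027975e-05
[[-0.6929 -0.1935  0.6946]
 [-0.1374  0.9811  0.1363]
 [-0.7078 -0.0011 -0.7064]]
radius 0.17882502760671312 angle swung deg 10.20137192261399 tool yaw 11.097887382763627
```

View pics/w6.png

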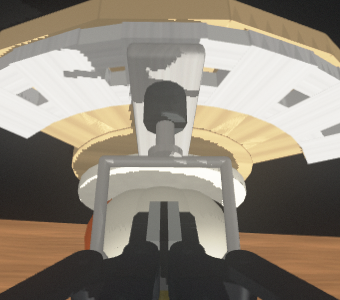

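The ring follows the finger: 10° swung, and still centred on the finger (crop column 170). Joint 6 is dropping, so I'll predict the second half with and without tool yaw.

```bash
python3 - <<'E'
from kin import *
from h import bot
np.set_printoptions(precision=1,suppress=True)
q0=np.array(bot.read_state()["qpos"]);print(fk(q0)[0])
for yawend in(21,16,11):
    q=q0.copy()
    for k in range(1,6):
        a=np.radians(.77+10.2+k*10/5);P=[.8165-.1788*np.cos(a),.0241-.1788*np.sin(a),.130]
        q,e=ik(*pose(P,45,11.1+(yawend-11.1)*k/5,1),q,.1)
    print(yawend,P,q,e)
E
```

```text
[ 0.6 -0.   0.1]
21 [np.float64(0.649542292411135), np.float64(-0.03988877930286723), 0.13] [ 51.5  37.  -52.8 123.5 153.2   8.4 -25.7] 1.3500772490793303e-05
16 [np.float64(0.649542292411135), np.float64(-0.03988877930286723), 0.13] [ 48.5  35.4 -51.3 125.  149.6  13.1 -28.3] 8.970477741870912e-06
11 [np.float64(0.649542292411135), np.float64(-0.03988877930286723), 0.13] [ 45.   34.  -49.6 126.3 145.2  17.5 -30.5] 3.502394429477643e-06
```

{"op": "move_arm", "data": {"plan": [-0.35,0,-0.35,-0.02,-0.4,0.02,1,-0.35,0,-0.35,-0.02,-0.4,0.02,1,-0.35,0,-0.35,-0.02,-0.4,0.02,1,-0.35,0,-0.35,-0.02,-0.4,0.02,1,-0.35,0,-0.35,-0.02,-0.4,0.02,1,-0.35,0,-0.35,-0.02,-0.4,0.02,1,-0.35,0,-0.35,-0.02,-0.4,0.02,1,0,0,0,0,0,0,1]}}

```text
clock: 10.5
tcp_pos: [0.6488, -0.0386, 0.1296]
tcp_rot: [[-0.685, -0.249, 0.685], [-0.177, 0.969, 0.175], [-0.707, -0.001, -0.707]]
wrist_force: [-7.2, -2.8, -7.1]
gripper_width: -0.0003
```

```bash
python3 - <<'E'
from h import *
arc();im=cams.grab_frame("wrist")[:,:,::-1]
for d in(18,19,20,21):
    a=np.radians(.77+d);u=np.array([np.cos(a),np.sin(a)]);v=np.array([-u[1],u[0]]);c=np.array([.8165,.0241])-.17*u
    print(d,(proj("wrist",[[*(c+.031*v),.142],[*(c-.031*v),.142],[*(np.array([.8165,.0241])-.2*u),.044],[*(c+.031*v),.095],[*(c-.031*v),.095]])-[160,40]).round(1).tolist())
cv2.imwrite("pics/w7.png",cv2.resize(im[40:340,160:500],None,fx=2,fy=2,interpolation=cv2.INTER_CUBIC))
E
```

```text
t 10.5 q [ 47.2393  34.9434 -50.7755 125.6392 148.2717  14.8127 -29.185 ] tcp [ 0.6488 -0.0386  0.1296] F [-7.2264 -2.7893 -7.1143] w -0.0003077122660270965
[[-0.6846 -0.2485  0.6853]
 [-0.1766  0.9686  0.1748]
 [-0.7072 -0.0014 -0.707 ]]
radius 0.17898055099003526 angle swung deg 19.722262244362923 tool yaw 14.31093452966049
18 [[249.6, 273.0], [108.1, 274.3], [171.9, 56.6], [238.6, 173.8], [115.4, 177.5]]
19 [[242.8, 272.9], [101.9, 274.5], [164.9, 57.1], [232.6, 173.5], [109.9, 178.1]]
20 [[236.0, 272.8], [95.8, 274.8], [157.9, 57.6], [226.7, 173.3], [104.5, 178.7]]
21 [[229.1, 272.8], [89.8, 275.0], [151.0, 58.2], [220.7, 173.2], [99.2, 179.4]]
```

View pics/w7.png

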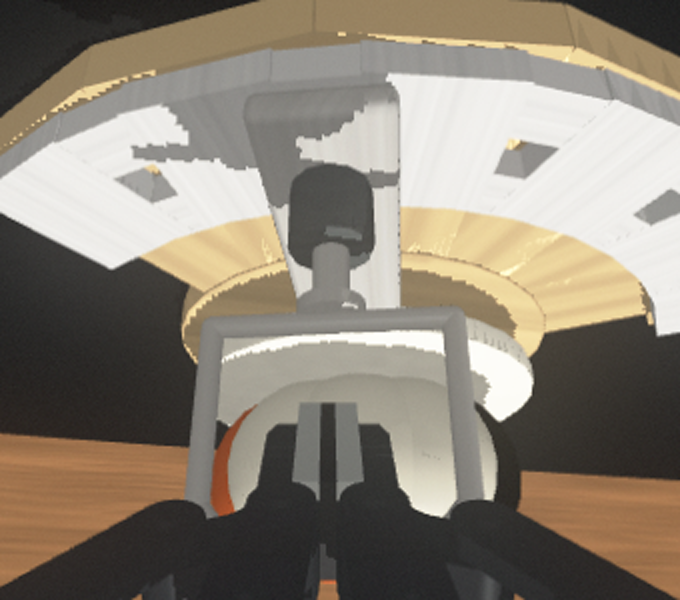

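The arm is at about 19.6° of the 20.05° needed (ring posts at crop columns 211 and 458, arm end centred at 322). I'll nudge slightly on and lower slowly.

{"op": "move_arm", "data": {"plan": [0,0,0,0,-0.1,0,1,0,0,0,0.1,0,0.1,1,0,0,0,0.15,0,0.15,1,0,0,0,0.15,0,0.15,1,0,0,0,0.15,0,0.15,1,0,0,0,0.15,0,0.15,1,0,0,0,0,0,0,1,0,0,0,0,0,0,1]}}

```text
clock: 11.22
tcp_pos: [0.6489, -0.0387, 0.1197]
tcp_rot: [[-0.685, -0.249, 0.685], [-0.177, 0.969, 0.175], [-0.707, -0.001, -0.707]]
wrist_force: [-8.9, -2.3, -5.9]
gripper_width: -0.0001
```

Load remains on the finger at about 8 mm of lift, so the foot has entered the hole. I'll lower further.

{"op": "move_arm", "data": {"plan": [0,0,0,0.15,0,0.15,1,0,0,0,0.15,0,0.15,1,0,0,0,0.15,0,0.15,1,0,0,0,0.15,0,0.15,1,0,0,0,0.15,0,0.15,1,0,0,0,0.1,0,0.1,1,0,0,0,0,0,0,1,0,0,0,0,0,0,1]}}

```text
clock: 11.88
tcp_pos: [0.6512, -0.038, 0.1097]
tcp_rot: [[-0.681, -0.25, 0.688], [-0.178, 0.968, 0.176], [-0.71, -0.002, -0.704]]
wrist_force: [0.9, 0.9, 0.2]
gripper_width: 0.0001
```

```bash
python3 - <<'E'
from h import *
arc()
def ringpts(d,h):
    a=np.radians(.77+d);u=np.array([np.cos(a),np.sin(a)]);v=np.array([-u[1],u[0]]);c=np.array([.8165,.0241])-.17*u
    return [[*(c+.031*v),.072+h],[*(c-.031*v),.072+h],[*c,.072+h],[*c,.124+h]]
cv2.imwrite("pics/w8.png",cams.grab_frame("wrist")[:,:,::-1]);cv2.imwrite("pics/s8.png",cams.grab_frame("side")[:,:,::-1])
for d in(19,20,21):
  for h in(0,.012):
    p=ringpts(d,h);print(d,h,proj("wrist",p[:3]).round(1).tolist(),"side",proj("side",p[3:]).round(1).tolist())
E
```

```text
t 11.8833 q [ 47.0591  38.2515 -50.9996 125.8974 149.9461  17.9087 -28.8785] tcp [ 0.6512 -0.038   0.1097] F [0.8977 0.8638 0.1564] w 6.858090892606935e-05
[[-0.6813 -0.2498  0.6881]
 [-0.1776  0.9683  0.1757]
 [-0.7101 -0.0025 -0.7041]]
radius 0.1766276596905121 angle swung deg 19.831203264446017 tool yaw 14.32436911041149
19 0 [[393.0, 206.9], [269.8, 211.4], [330.5, 209.2]] side [[309.7, 195.2]]
19 0.012 [[395.4, 229.6], [267.9, 233.5], [330.6, 231.6]] side [[309.7, 192.1]]
20 0 [[387.0, 206.6], [264.4, 212.1], [324.6, 209.4]] side [[309.5, 194.7]]
20 0.012 [[389.2, 229.4], [262.4, 234.1], [324.6, 231.8]] side [[309.5, 191.7]]
21 0 [[381.0, 206.5], [259.1, 212.8], [318.7, 209.7]] side [[309.3, 194.2]]
21 0.012 [[383.0, 229.2], [256.9, 234.7], [318.5, 232.1]] side [[309.3, 191.2]]
```

Contact was lost at the height expected for the pin fully down. I'll lower 4 mm to centre the finger in the opening, then withdraw along its axis.

{"op": "move_arm", "data": {"plan": [0,0,0,0.15,0,0.15,1,0,0,0,0.15,0,0.15,1,0,0,0,0,0,0,1,0,0,0,0,0,-0.5,1,0,0,0,0,0,-0.8,1,0,0,0,0,0,-0.8,1,0,0,0,0,0,-0.8,1,0,0,0,0,0,-0.8,1]}}

```text
clock: 12.65
tcp_pos: [0.6238, -0.0448, 0.1312]
tcp_rot: [[-0.683, -0.25, 0.686], [-0.178, 0.968, 0.176], [-0.709, -0.002, -0.706]]
wrist_force: [0.1, 0.8, 1.0]
gripper_width: -0.0
```

{"op": "move_arm", "data": {"plan": [0,0,0,0,0,-0.8,1,0,0,0,0,0,-1,1,0,0,0,0,0,-1.2,1,0,0,0,0,0,-1.2,1,0,0,0,0,0,-1.2,1,0,0,0,0,0,-1.2,1,0,0,0,0,0,-1,1,0,0,0,0,0,0,1]}}

```text
clock: 13.32
tcp_pos: [0.5713, -0.0586, 0.185]
tcp_rot: [[-0.683, -0.249, 0.687], [-0.178, 0.968, 0.175], [-0.708, -0.003, -0.706]]
wrist_force: [0.7, -0.1, -0.6]
gripper_width: 0.0001
```

```bash
python3 - <<'E'
from h import *
arc()
for d in(19,20,21):
  for h in(0,.006,.012):
    a=np.radians(.77+d);u=np.array([np.cos(a),np.sin(a)]);v=np.array([-u[1],u[0]]);c=np.array([.8165,.0241])-.17*u
    print(d,h,((proj("wrist",[[*(c+.031*v),.124+h],[*(c-.031*v),.124+h],[*(c+.031*v),.072+h],[*(c-.031*v),.072+h],[*(np.array([.8165,.0241])-.2*u),.044]])-[180,70])*2.6).round(0).tolist())
im=cams.grab_frame("wrist")[:,:,::-1]
cv2.imwrite("pics/w9.png",cv2.resize(im[70:300,180:480],None,fx=2.6,fy=2.6,interpolation=cv2.INTER_CUBIC))
E
```

```text
t 13.3167 q [ 65.1148  25.7429 -63.4091 132.1183 149.6326   7.6873 -30.7824] tcp [ 0.5713 -0.0586  0.185 ] F [ 0.712  -0.1187 -0.5603] w 0.00011587054024881262
[[-0.6829 -0.2495  0.6866]
 [-0.1783  0.9684  0.1745]
 [-0.7084 -0.0032 -0.7058]]
radius 0.25876524864926737 angle swung deg 17.873879178704932 tool yaw 14.264008093654095
19 0 [[493.0, 405.0], [281.0, 411.0], [483.0, 252.0], [290.0, 261.0], [377.0, 126.0]]
19 0.006 [[495.0, 424.0], [280.0, 431.0], [484.0, 268.0], [289.0, 277.0], [377.0, 126.0]]
19 0.012 [[496.0, 444.0], [279.0, 450.0], [485.0, 285.0], [288.0, 293.0], [377.0, 126.0]]
20 0 [[483.0, 404.0], [272.0, 412.0], [474.0, 252.0], [281.0, 262.0], [366.0, 126.0]]
20 0.006 [[484.0, 424.0], [270.0, 432.0], [475.0, 268.0], [280.0, 278.0], [366.0, 126.0]]
20 0.012 [[485.0, 444.0], [269.0, 451.0], [476.0, 284.0], [279.0, 295.0], [366.0, 126.0]]
21 0 [[473.0, 404.0], [262.0, 414.0], [464.0, 251.0], [272.0, 264.0], [355.0, 127.0]]
21 0.006 [[474.0, 424.0], [261.0, 433.0], [465.0, 267.0], [271.0, 280.0], [355.0, 127.0]]
21 0.012 [[475.0, 444.0], [260.0, 452.0], [466.0, 284.0], [270.0, 296.0], [355.0, 127.0]]
```

View pics/w9.png

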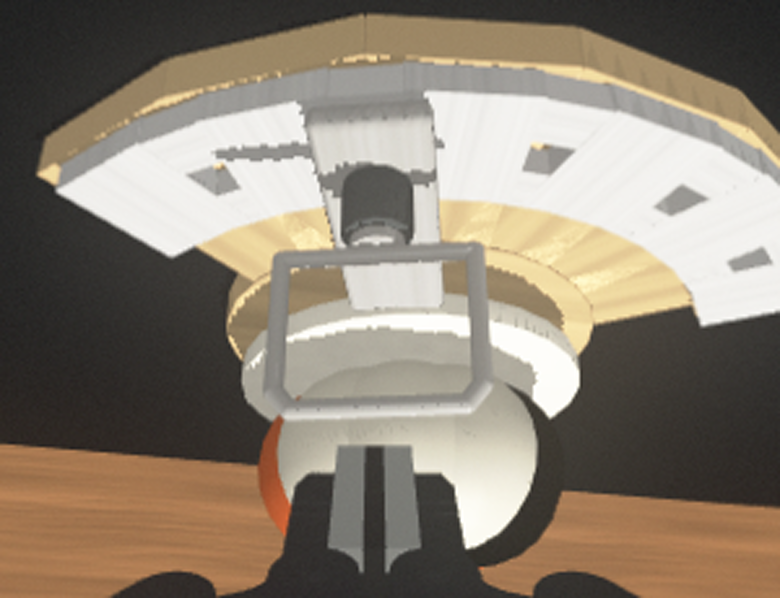

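The last picture shows the ring's bottom bar at rows 250–259 and the top bar at rows 403–409, columns 270–482. That matches 20° with the pin fully down (predicted 252–261, 404–412 and 272–483). One hole is free on the left of the picture and three on the right, and the fingers are clear of the ring.

```bash
python3 -c "
from workcell import bot
print(bot.sign_off())"
```

```text
the job is handed in; nothing more can be done
None
```

The pumpkin is turned one hole towards the brush cup (the robot's right, −0.35 rad), the pin is home in that hole, and the job is handed in at about 13.4 s.

I put the closed fingers through the ring at 45° and raised the pin about 17 mm, with roughly 7 N down on the fingers. I swung the arm, lowered the pin into the next hole, and withdrew the fingers along their axis. The ring was not pinched.

**Last checks:**
- **Pin and arm:** in the final wrist picture the ring lies within about 1 mm of where it should be at 20° with zero lift. One hole is free on one side of the arm and three on the other.
- **Contact:** the wrist force is back under 1 N, and the fingertips are well clear of the ring.
- **Disagreements:** camera estimates of the ring's sideways position differed by about 2 mm, well within the play in the opening. Joint 6 ended at 7.7°, close to its 7.2° limit but within range.
- **Not rechecked:** I did not photograph the cups, jar and pencil case again at the end. The path kept clear of them.

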